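Make up the flange tray, then tug the bolt box cover, free its catch and hold it open

ROBOT

A 6-joint arm with a two-finger parallel gripper is mounted at the origin on the work surface. World frame = base frame: x ahead of the robot, y to its left, z up, the work surface at z = 0. Lengths are in m, angles in degrees, forces in N, time in s.
With the tool pointing down it reaches from about 0.325 to 0.775 m from the base axis. Payload 5.5 kg.
Tool frame: the origin (TCP) lies at the centre of the arm's flange, where the gripper is bolted on; the fingertips stand 182 mm ahead of it and the grasp point (between the pads) lies 163 mm ahead of it; z points along the fingers, y is the direction in which the jaws open and shut (so a half turn about z gives the same grasp; the last joint's range is limited). The gripper opens to 88 mm and grips with 3 to 60 N. Pads are 20 mm wide; open, the fingers measure 115 mm over their backs; the gripper's body (75 mm by 178 mm) begins 61 mm behind the grasp point.
Start: joints at [-66.732, 5.22, 70.514, -0, 104.267, -3.249], TCP at [0.268, -0.537, 0.405] pointing down, gripper open.
Joint ranges: [-164.24, 164.24], [-49.07, 125.15], [9.68, 141.18], [-86.29, 266.29], [3.28, 154.24], [-151.56, 151.56]. Speed limits (degrees/s): [147.25, 147.25, 172.46, 180, 180, 180].

INTERFACE

Orientations are given as [roll, pitch, yaw] about the fixed x, y, z axes, in that order (R = Rz(yaw) Ry(pitch) Rx(roll)).
In Python, from station import r gives the robot as it stands. The module is installed in compiled form; this text tells all that it offers. Calls block until the motion is done:
- r.reach(position, orientation): joint-space move of the TCP to a pose.
- r.servo_line(position, rotation=None, speed=0.15): straight line of the TCP; rotation=None keeps the orientation; speed is the mean speed in m/s.
- r.move_joints(angles): joint-space move.
- r.let_go() and r.grab(squeeze=None): open the fingers fully, or close them until they stop; squeeze is the grip in N (None keeps the last).
- r.wait(seconds).
- r.inverse_kinematics(position, orientation): joint angles nearest the present ones, or None.
- r.sense(): the state.
- r.snapshot(name): name is "scene" or "top"; returns a dict with "frame" (400x640x3 uint8, red, green, blue), "fx", "fy", "cx", "cy" (pixels), "R" (3x3) and "t" (3): a world point X has camera coordinates R X + t. Camera axes: x right, y down, z forward; pixel columns grow to the right and rows downward; lengths in m; the calibration is good to about 2 mm. A picture is of the moment at which its call begins. There is no depth.
A pose or a line that the arm cannot do raises r.IKError and nothing moves.
- r.hand_in(): hands the job in, once; it reports no verdict.
The state is a dict: "clock": time; "joints": joint angles; "joint_vel": joint speeds; "joint_torque": joint torques, N m; "tcp_pos": TCP position; "orientation": TCP orientation; "contact_force": force on the tool from outside, world axes, zero at the start; "torque": the same for the moment, N m; "opening": finger opening in m.
Only numpy, scipy, OpenCV 4.12 (cv2) and the standard library are available. Lean on these libraries where they do the work, as an engineer would, in place of code of your own. Each camera call takes 0.05 s, during which the arm holds its last target.

TASK

Make the shallow tray up to exactly three flanges, lying flat and not stacked: one is in it already, so add any two of those on the bench and leave the last one standing there. Then, before touching the thumb slide, tug the bolt box's cover by its handle to feel whether it is caught; if it is, push the thumb slide to the robot's left to free it, then raise the cover to about 45 degrees and finish while still holding it there for the fitter to take bolts, as it falls shut by itself. Leave the other things on the bench where they are.

Things in the scene. Friction and masses are not known exactly. Their poses are not given: they have to be found in the camera images.
- flange0_c (a point): Brass leg-mounting flange: a round plate 46 mm across and 6 mm thick with a round hub 20 mm across on top, 28 mm high overall, 80 g. The point is its centre, half-way up (14 mm above its underside); z is up through the hub. It stands loose on the bench, hub up.
- flange1_c (a point): Brass leg-mounting flange: a round plate 46 mm across and 6 mm thick with a round hub 20 mm across on top, 28 mm high overall, 80 g. The point is its centre, half-way up (14 mm above its underside); z is up through the hub. It stands loose on the bench, hub up.
- flange2_c (a point): Brass leg-mounting flange: a round plate 46 mm across and 6 mm thick with a round hub 20 mm across on top, 28 mm high overall, 80 g. The point is its centre, half-way up (14 mm above its underside); z is up through the hub. It stands loose on the bench, hub up.
- flange_in_tray_c (a point): Brass leg-mounting flange: a round plate 46 mm across and 6 mm thick with a round hub 20 mm across on top, 28 mm high overall, 80 g. The point is its centre, half-way up (14 mm above its underside); z is up through the hub. This one stands in the tray at the start.
- tray: Shallow open aluminium tray, fixed to the bench: 220 mm along its x, 150 mm along its y, walls 22 mm high and 3 mm thick, floor 3 mm thick. Origin: centre of its underside.
- bolt_box: Grey steel box of bolts, fixed to the bench: 170 mm along its x (depth), 200 mm along its y (width), 90 mm high, closed by a hinged cover. Origin: centre of its underside; its front looks along its -x, towards the robot; z is up. On its front is a catch housing 45 mm deep and 110 mm wide (from y -50 to y +60 mm), its top 70 mm above the bench, 20 mm below the box's rim; the thumb slide stands on it.
- cover (a joint): Angle of the box's cover, rad: 0 closed, growing as it opens, stop at 1.25. The hinge lies along the box's y at the rear (+x) top edge. The cover weighs about 400 g (320 to 500 g) and falls shut from any angle when let go. While caught it has a few millimetres of play (about 0.03 rad) and then stops dead; when free it just lifts.
- cover_hinge (a point): Middle of the cover's hinge line, on the box's rear top edge, 85 mm behind the box's centre and 90 mm above the bench; the hinge line runs along the box's y.
- cover_handle (a point): Middle of the cover's handle: a round steel bar 12 mm thick, parallel to the hinge, 110 mm long between two posts, its centre line 38 mm above the cover's 8 mm plate (136 mm above the bench when closed), 130 mm in front of the hinge and 40 mm behind the cover's front edge. It can be pinched from above across the bar (along the box's x), and turns in the grip as the cover swings.
- slide_knob (a point): Centre of the thumb slide: a steel block 20 mm (box x) by 14 mm (box y) and 26 mm high standing on the catch housing, centre 85 mm above the bench, 110 mm in front of the box's centre. To free the catch push it 26 mm towards the box's +y (the robot's left), up to its stop. It drags (2 to 4 N) and stays where it is left; it starts at the other end of its travel. It looks the same whether the cover is caught or not.
- bolt_a: Bystander: loose brass bolt 60 mm long, 13 mm thick collar at mid-length, lying among the flanges.
- bolt_b: Bystander: a second such bolt, beyond the flanges.
- wrench: Bystander: steel wrench 160 mm long lying between the robot and the bolt box.
- spray_can: Bystander: plain metal can 52 mm across, 170 mm high, standing. Origin: centre of its underside.
- glue_bottle: Bystander: white bottle 56 mm across, 140 mm high, standing. Origin: centre of its underside.
Not all that is in view belongs to the job. Leave any purple look-alike of the part that bears flange0_c alone.

How it is judged (in metres and radians):
On the way, in this order (a step that is already met when the one before it is completed fails the run):
1. exactly three flanges lie flat in the tray, let go of (x of flange_in_tray_c in the frame of tray between -0.11 and 0.11 m and y of flange_in_tray_c in the frame of tray between -0.075 and 0.075 m and ((not (x of flange0_c in the frame of tray between -0.11 and 0.11 m and y of flange0_c in the frame of tray between -0.075 and 0.075 m) and x of flange1_c in the frame of tray between -0.11 and 0.11 m and y of flange1_c in the frame of tray between -0.075 and 0.075 m and x of flange2_c in the frame of tray between -0.11 and 0.11 m and y of flange2_c in the frame of tray between -0.075 and 0.075 m) or (not (x of flange1_c in the frame of tray between -0.11 and 0.11 m and y of flange1_c in the frame of tray between -0.075 and 0.075 m) and x of flange0_c in the frame of tray between -0.11 and 0.11 m and y of flange0_c in the frame of tray between -0.075 and 0.075 m and x of flange2_c in the frame of tray between -0.11 and 0.11 m and y of flange2_c in the frame of tray between -0.075 and 0.075 m) or (not (x of flange2_c in the frame of tray between -0.11 and 0.11 m and y of flange2_c in the frame of tray between -0.075 and 0.075 m) and x of flange0_c in the frame of tray between -0.11 and 0.11 m and y of flange0_c in the frame of tray between -0.075 and 0.075 m and x of flange1_c in the frame of tray between -0.11 and 0.11 m and y of flange1_c in the frame of tray between -0.075 and 0.075 m)) and z of each of flange0_c, flange1_c, flange2_c, flange_in_tray_c in the frame of tray below 0.026 m and angle between each of flange0_c, flange1_c, flange2_c, flange_in_tray_c's own z axis and vertical below 0.2 rad and contact force between the fingers and flange0 below 0.1 N and contact force between the fingers and flange1 below 0.1 N and contact force between the fingers and flange2 below 0.1 N), for 0.2 s.
2. the cover has been tugged up against the catch's play before the thumb slide is touched (value of joint cover above 0.015 rad and distance of slide_knob from where it was at the start of the episode below 0.004 m and contact force between the fingers and cover above 0.5 N), for 0.1 s.
3. the cover is raised (value of joint cover above 0.55 rad), for 0.1 s.
At the end, for the whole second after the job is handed in: Exactly three flanges lie flat in the tray (tilt under 0.2 rad, centre under 26 mm above its underside), the fourth stands outside it; the cover stands still above 0.55 rad, carried by the fingers (over 0.5 N) and nothing else (x of flange_in_tray_c in the frame of tray between -0.11 and 0.11 m and y of flange_in_tray_c in the frame of tray between -0.075 and 0.075 m and ((not (x of flange0_c in the frame of tray between -0.11 and 0.11 m and y of flange0_c in the frame of tray between -0.075 and 0.075 m) and x of flange1_c in the frame of tray between -0.11 and 0.11 m and y of flange1_c in the frame of tray between -0.075 and 0.075 m and x of flange2_c in the frame of tray between -0.11 and 0.11 m and y of flange2_c in the frame of tray between -0.075 and 0.075 m) or (not (x of flange1_c in the frame of tray between -0.11 and 0.11 m and y of flange1_c in the frame of tray between -0.075 and 0.075 m) and x of flange0_c in the frame of tray between -0.11 and 0.11 m and y of flange0_c in the frame of tray between -0.075 and 0.075 m and x of flange2_c in the frame of tray between -0.11 and 0.11 m and y of flange2_c in the frame of tray between -0.075 and 0.075 m) or (not (x of flange2_c in the frame of tray between -0.11 and 0.11 m and y of flange2_c in the frame of tray between -0.075 and 0.075 m) and x of flange0_c in the frame of tray between -0.11 and 0.11 m and y of flange0_c in the frame of tray between -0.075 and 0.075 m and x of flange1_c in the frame of tray between -0.11 and 0.11 m and y of flange1_c in the frame of tray between -0.075 and 0.075 m)) and z of each of flange0_c, flange1_c, flange2_c, flange_in_tray_c in the frame of tray below 0.026 m and angle between each of flange0_c, flange1_c, flange2_c, flange_in_tray_c's own z axis and vertical below 0.2 rad and value of joint cover above 0.55 rad and velocity of joint cover between -0.1 and 0.1 rad/s and contact force between the fingers and cover above 0.5 N and contact force between cover and flange0 below 0.1 N and contact force between cover and flange1 below 0.1 N and contact force between cover and flange2 below 0.1 N and contact force between cover and bolt_a below 0.1 N and contact force between cover and bolt_b below 0.1 N and contact force between cover and wrench below 0.1 N and contact force between cover and spray_can below 0.1 N and contact force between cover and glue_bottle below 0.1 N); the arm keeps its last pose, push and grip.
It fails at once if the bolt a is moved more than 40 mm (distance of bolt_a from where it was at the start of the episode above 0.04 m).
It fails at once if the bolt b is moved more than 40 mm (distance of bolt_b from where it was at the start of the episode above 0.04 m).
It fails at once if the wrench is moved more than 40 mm (distance of wrench from where it was at the start of the episode above 0.04 m).
It fails at once if the spray can is moved more than 40 mm (distance of spray_can from where it was at the start of the episode above 0.04 m).
It fails at once if the glue bottle is moved more than 40 mm (distance of glue_bottle from where it was at the start of the episode above 0.04 m).
It also fails if it takes over 72 s, if anything falls off the work surface, if the arm or the gripper's body presses on something with over 40 N, if the wrist force passes 120 N, or if a joint passes its speed limit or range.

## Working session

There is one attempt and no reset: what is moved stays moved. The work goes in short steps, each a Python script; the robot and the scene stay as the last script left them, time stands still between calls to the robot, and variables do not carry over. Pictures are saved under pics/ and viewed, and the job is handed in when it is done.

```bash
mkdir -p pics
python3 - <<'E'
from station import r
import cv2
for n in("scene","top"):
    s=r.snapshot(n); cv2.imwrite(f"pics/{n}0.png",s["frame"][:,:,::-1]); print(n,s["fx"],s["cx"],s["cy"],s["R"],s["t"])
print(r.sense())
E
```

```text
scene 383.88367944459907 318.8456599030324 201.5171476189773 [[-0.01535684  0.99978572  0.01388086]
 [ 0.81521636  0.02055768 -0.57879156]
 [-0.57895289  0.00242749 -0.81535738]] [ 0.09169923 -0.38003035  1.39529805]
top 388.92522837008806 319.0546011820235 197.14990970038406 [[ 0.02679463 -0.99937155  0.0232066 ]
 [-0.98020691 -0.03082198 -0.19556178]
 [ 0.19615415 -0.01750726 -0.98041677]] [-0.10802808  0.56572977  0.88316115]
{'clock': 0.1, 'joints': array([-6.67316546e+01,  5.26007042e+00,  7.05727338e+01, -1.37977872e-03,
        1.04266834e+02, -3.24886316e+00]), 'joint_vel': array([-0.00896594, -0.07810579, -0.07137579, -0.04854177, -0.10113878,
       -0.16329236]), 'joint_torque': array([ 4.16488692e-03, -4.47856557e+01, -4.07570279e+01,  7.00093573e-02,
        2.84010678e-02, -1.34564280e-04]), 'tcp_pos': array([ 0.26789742, -0.53694028,  0.40362848]), 'orientation': array([-1.79900447e+02, -4.31110452e-03,  2.65168659e+01]), 'contact_force': array([-0.15686848,  0.61835978,  0.50145281]), 'torque': array([-0.03766469,  0.01956744,  0.02264655]), 'opening': 0.08765955141031512}
```

View pics/scene0.png

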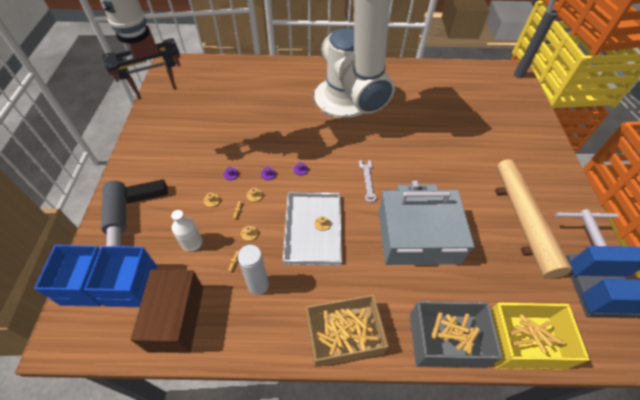

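View pics/top0.png

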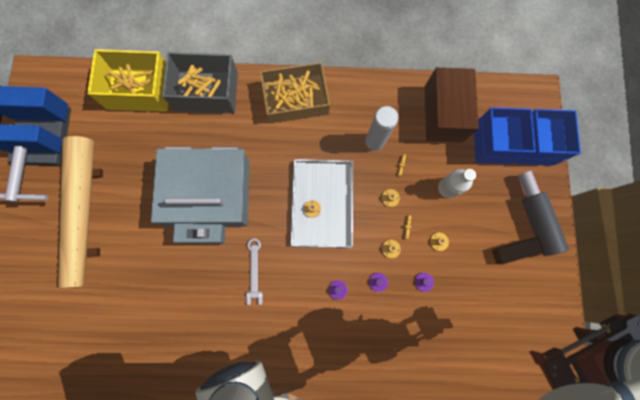

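The top view shows brass flanges at about (390,198), (391,248) and (439,241), one in the tray at (312,208), and purple look-alikes at (338,290), (378,282) and (424,282). The bolts are at (402,164) and (408,227), the box at (200,190), the knob at (201,232) and the handle at (192,202). Next I'll enlarge these areas.

Run:
```python
import cv2
t=cv2.imread("pics/top0.png"); s=cv2.imread("pics/scene0.png")
def c(im,x,y,w,h,f,n): cv2.imwrite("pics/"+n,cv2.resize(im[y:y+h,x:x+w],None,fx=f,fy=f,interpolation=cv2.INTER_CUBIC))
c(t,280,150,200,150,4,"c_fl.png"); c(t,140,140,133,100,6,"c_box.png"); c(s,190,150,160,120,5,"c_sfl.png"); c(s,360,150,133,120,5,"c_sbox.png")
```

```text
(no output)
```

View pics/c_fl.png

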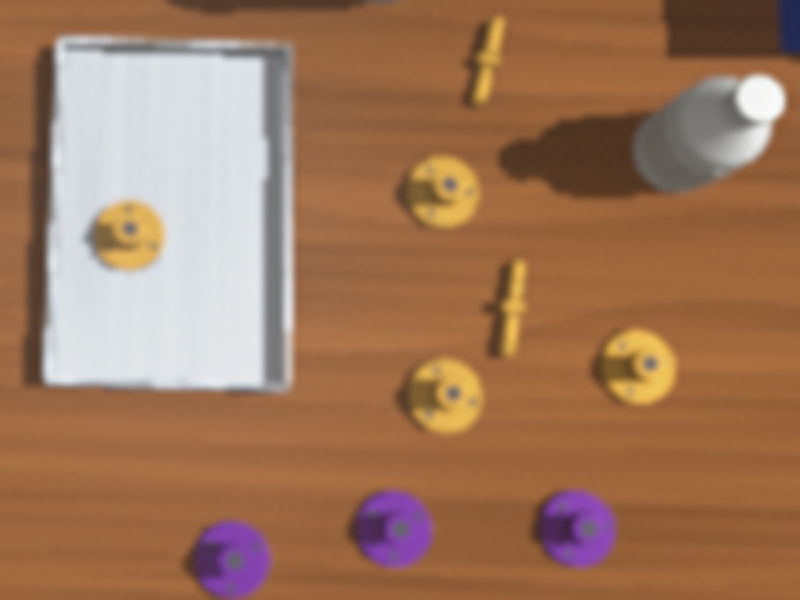

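View pics/c_box.png

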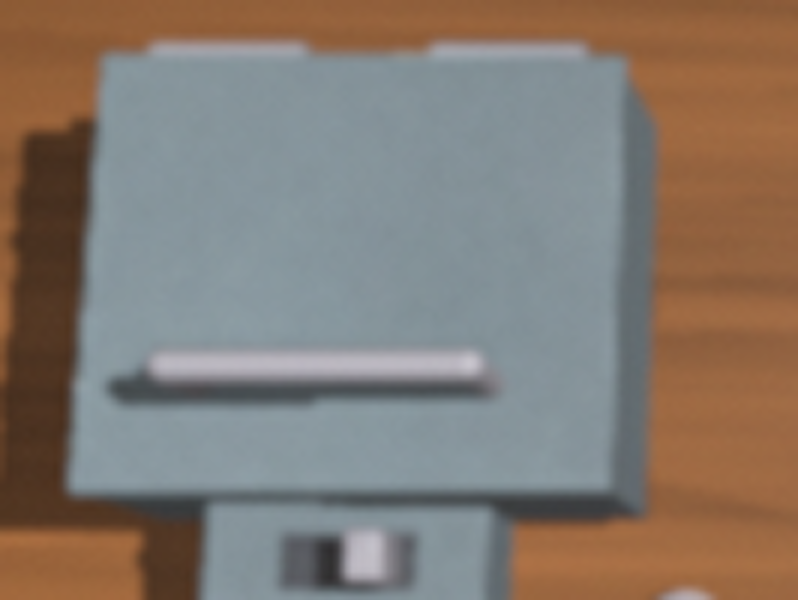

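View pics/c_sfl.png

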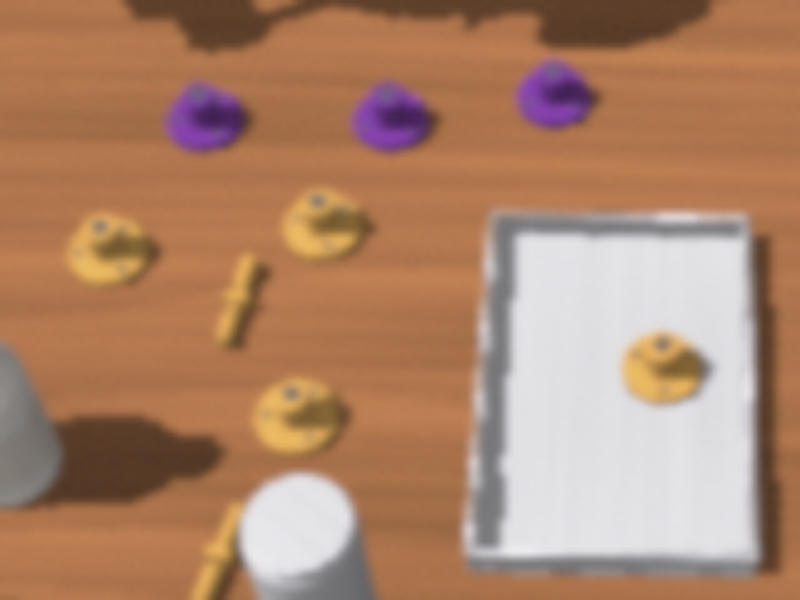

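View pics/c_sbox.png

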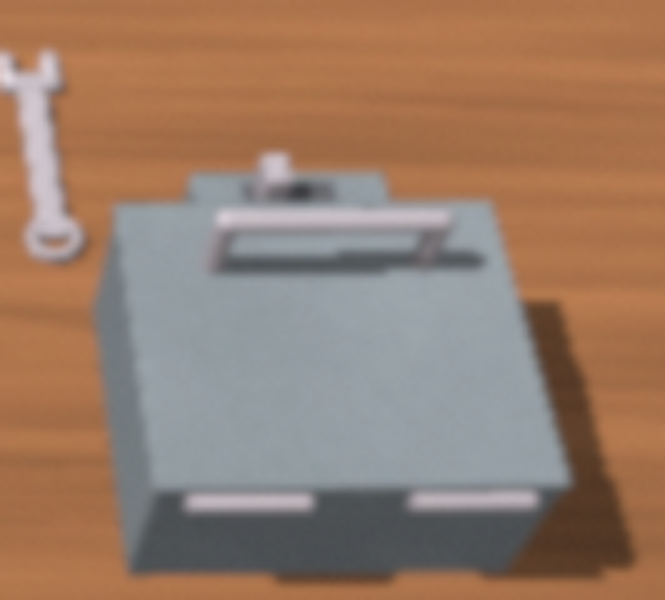

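```bash
cat > h.py <<'E'
import numpy as np
from station import r
C={}
def calib():
    for n in("scene","top"):
        if n not in C: C[n]=r.snapshot(n)
    return C
def px2w(n,u,v,z):
    s=calib()[n]; d=np.array([(u-s["cx"])/s["fx"],(v-s["cy"])/s["fy"],1.])
    R=np.array(s["R"]);o=-R.T@np.array(s["t"]); d=R.T@d
    return o+d*(z-o[2])/d[2]
def crop(x0,y0,f): return lambda u,v:((u+.5)/f-.5+x0,(v+.5)/f-.5+y0)
E
python3 - <<'E'
from h import *
np.set_printoptions(precision=4,suppress=True)
t=crop(280,150,4); s=crop(190,150,5); b=crop(140,140,6); sb=crop(360,150,5)
def P(l,n,c,p,z): print(l,n,px2w(n,*c(*p),z)[:2])
for l,top,pl,st,sp in [("A",(450,185),(444,192),(292,392),(299,416)),("B",(453,394),(446,396),(318,201),(323,225)),("C",(650,364),(639,367),(100,227),(109,249)),("T",(130,229),(127,236),(663,345),(662,369))]:
    dz=.003 if l=="T" else 0
    P(l+"hub","top",t,top,.028+dz);P(l+"plate","top",t,pl,.005+dz);P(l+"hub","scene",s,st,.028+dz);P(l+"plate","scene",s,sp,.005+dz)
for p in [(55,38),(293,42),(291,388),(42,383)]: P("tray","top",t,p,.022)
for p in [(492,213),(748,216),(762,563),(466,553)]: P("tray","scene",s,p,.022)
P("boltA","top",t,(487,60),.006);P("boltB mid","top",t,(513,308),.006);P("boltB end","top",t,(519,262),.004);P("boltB end","top",t,(508,354),.004)
for p in[(148,366),(485,364)]:P("handle","top",b,p,.139)
for p in[(216,217),(452,219)]:P("handle","scene",sb,p,.139)
for p in[(102,55),(627,58),(612,492),(70,493)]:P("cover","top",b,p,.098)
P("knob","top",b,(366,550),.098);P("knob","scene",sb,(275,160),.098)
for p in[(205,505),(505,515)]:P("housing","top",b,p,.07)
for q in [(255,240),(255,305)]:print("wrench",px2w("top",*q,.005))
print("can",px2w("top",386,116,.17),"bottle",px2w("top",468,176,.14))
E
```

```text
Ahub top [ 0.5835 -0.2751]
Aplate top [ 0.5836 -0.276 ]
Ahub scene [ 0.5806 -0.2744]
Aplate scene [ 0.5819 -0.2735]
Bhub top [ 0.4533 -0.2756]
Bplate top [ 0.4536 -0.2761]
Bhub scene [ 0.4514 -0.2751]
Bplate scene [ 0.4517 -0.275 ]
Chub top [ 0.4751 -0.3974]
Cplate top [ 0.4752 -0.3981]
Chub scene [ 0.4732 -0.3972]
Cplate scene [ 0.4722 -0.3972]
Thub top [ 0.5488 -0.0755]
Tplate top [ 0.5483 -0.0738]
Thub scene [ 0.5475 -0.0745]
Tplate scene [ 0.5486 -0.0746]
tray top [ 0.6727 -0.0239]
tray top [ 0.6751 -0.1762]
tray top [ 0.4545 -0.1772]
tray top [ 0.4532 -0.0247]
tray scene [ 0.453  -0.1747]
tray scene [ 0.4514 -0.0259]
tray scene [ 0.6738 -0.0221]
tray scene [ 0.6715 -0.1745]
boltA top [ 0.6721 -0.3048]
boltB mid top [ 0.51   -0.3189]
boltB end top [ 0.5398 -0.3238]
boltB end top [ 0.481  -0.3157]
handle top [0.534  0.2469]
handle top [0.5386 0.1254]
handle scene [0.5352 0.1273]
handle scene [0.5334 0.2473]
cover top [0.6642 0.2933]
cover top [0.67  0.089]
cover top [0.4984 0.0836]
cover top [0.4919 0.2867]
knob top [0.4737 0.1742]
knob scene [0.4647 0.1752]
housing top [0.4922 0.2457]
housing top [0.4917 0.1295]
wrench [0.4653 0.0641 0.005 ]
wrench [0.3091 0.0549 0.005 ]
can [ 0.7346 -0.2334  0.17  ] bottle [ 0.611  -0.4231  0.14  ]
```

Brass flanges A (0.582,-0.275), B (0.453,-0.2755) and C (0.474,-0.3975) were confirmed in the crop. The purple ones at top pixels (338,290), (378,282) and (424,282) are decoys. I'll take A and B, which agree to within 3 mm between cameras.

```bash
cat >> h.py <<'E'
np.set_printoptions(precision=4,suppress=True)
D=[180,0,0]
def st(l=""):
    s=r.sense(); print(l,round(s["clock"],2),s["tcp_pos"],"F",s["contact_force"],"op",round(s["opening"],4)); return s
def save(n,tag):
    import cv2; s=r.snapshot(n); cv2.imwrite(f"pics/{tag}.png",s["frame"][:,:,::-1]); return s
E
python3 - <<'E'
from h import *
for p in [(.582,-.275,.3),(.582,-.275,.19),(.4525,-.2755,.19),(.63,-.1,.195),(.488,-.1,.195)]:
    print(p,r.inverse_kinematics(p,D),r.inverse_kinematics(p,[180,0,180]))
print(r.inverse_kinematics((.535,.187,.299),[180,0,91.5]),r.inverse_kinematics((.535,.187,.299),[180,0,-88.5]),r.inverse_kinematics((.606,.187,.3785),[180,0,91.5]),r.inverse_kinematics((.468,.14,.26),D))
r.reach((.5825,-.275,.26),D); r.servo_line((.5825,-.275,.193),speed=.12); st("down")
r.grab(25); st("grab")
E
```

```text
(0.582, -0.275, 0.3) [-28.3189  12.1691  73.4631  -0.      94.3678  61.6811] [ -28.3189   12.1691   73.4631    0.       94.3678 -118.3189]
(0.582, -0.275, 0.19) [-28.3189  15.369   81.092   -0.      83.5389  61.6811] [ -28.3189   15.369    81.092     0.       83.5389 -118.3189]
(0.4525, -0.2755, 0.19) [-35.0144  -1.7456  99.5968  -0.      82.1488  54.9856] [ -35.0144   -1.7456   99.5968    0.       82.1488 -125.0144]
(0.63, -0.1, 0.195) [-12.0747  14.2953  81.8277  -0.      83.877   77.9253] [ -12.0747   14.2953   81.8277    0.       83.877  -102.0747]
(0.488, -0.1, 0.195) [-15.4943  -7.0013 104.0473  -0.      82.954   74.5057] [ -15.4943   -7.0013  104.0473    0.       82.954  -105.4943]
[15.8268  0.3748 86.209  -0.     93.4162 14.3268] None [ 14.0761  10.339   67.5843  -0.     102.0766  12.5761] [ 12.6632 -11.0518 100.913   -0.      90.1389 102.6632]
down 2.51 [ 0.5826 -0.2753  0.1937] F [ 0.7047 -0.7753  0.1006] op 0.088
grab 3.57 [ 0.5825 -0.275   0.193 ] F [ 0.5008 -0.5625 -0.0711] op 0.0195
```

Run:
```python
from h import *
r.servo_line((.5825,-.275,.27),speed=.12)
r.servo_line((.63,-.1,.27),speed=.15)
r.servo_line((.63,-.1,.1985),speed=.1); st("at tray")
r.servo_line((.63,-.1,.1970),speed=.03); st("down"); r.let_go(); r.servo_line((.63,-.1,.27),speed=.12)
r.servo_line((.4525,-.2755,.27),speed=.2)
r.servo_line((.4525,-.2755,.193),speed=.12); st(); r.grab(25); st("grab")
r.servo_line((.4525,-.2755,.27),speed=.12)
save("top","t1")
```

```text
at tray 6.58 [ 0.6303 -0.1001  0.1992] F [ 0.4726 -0.279  -0.5042] op 0.0193
down 6.83 [ 0.6301 -0.1     0.1975] F [ 0.9539 -0.591  -1.0217] op 0.0192
 10.92 [ 0.4528 -0.2756  0.1937] F [ 0.1343 -0.3768 -0.3671] op 0.0877
grab 11.97 [ 0.4525 -0.2755  0.1929] F [ 0.2795  0.4426 -0.0771] op 0.0192
```

View pics/t1.png

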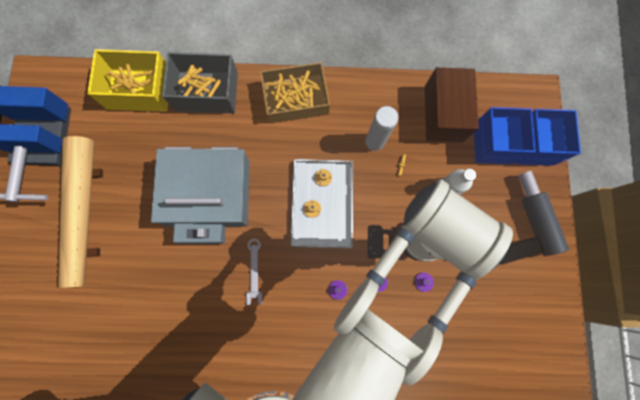

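Flange A stands flat in the tray at (323,177), beside the original at (312,208). B is gripped, so I'll place it next.

Run:
```python
from h import *
r.servo_line((.488,-.1,.27),speed=.15)
r.servo_line((.488,-.1,.1985),speed=.1)
r.servo_line((.488,-.1,.1970),speed=.03); st("down"); r.let_go(); r.servo_line((.488,-.1,.29),speed=.12)
r.reach((.535,.187,.38),[180,0,91.7]); st()
save("scene","s2"); save("top","t2")
import cv2
a=cv2.imread("pics/s2.png"); b=cv2.imread("pics/t2.png")
cv2.imwrite("pics/c2.png",np.hstack([cv2.resize(a[150:310,190:350],(400,400),interpolation=2),cv2.resize(b[140:260,280:400],(400,400),interpolation=2)]))
```

```text
down 15.28 [ 0.4881 -0.1     0.1974] F [-0.1926 -0.3269 -0.5282] op 0.0193
 18.5 [0.5351 0.1864 0.3791] F [-0.0199 -0.3116  0.9407] op 0.0877
```

View pics/c2.png

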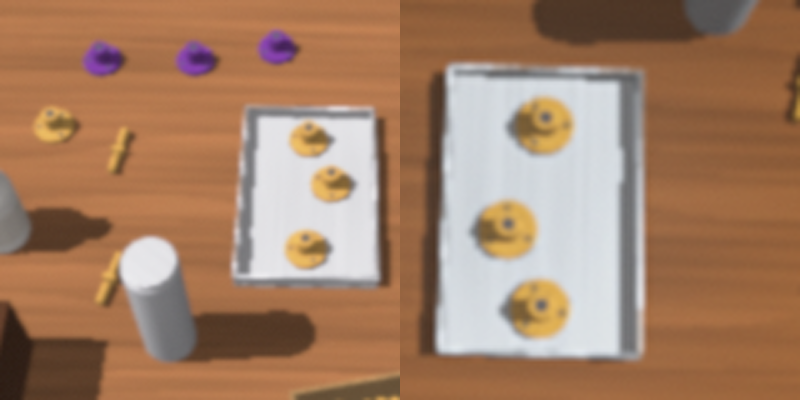

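View pics/s2.png

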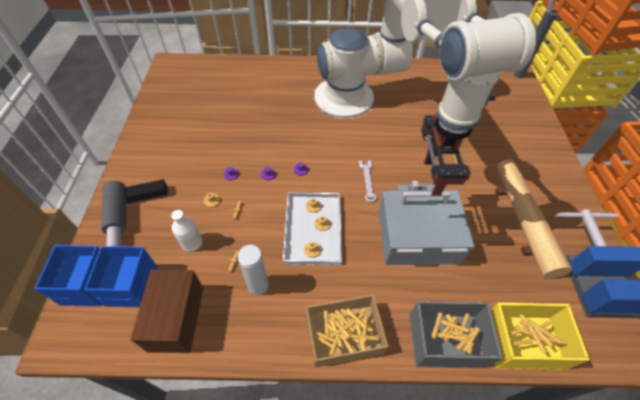

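The enlarged crops show three flanges flat and separate in the tray: scene (314,205), (322,224) and (312,250). The fourth is still on the bench at (211,199), and the bolts haven't moved. Next is the tug on the handle.

Run:
```python
from h import *
O=[180,0,91.7]
r.servo_line((.535,.187,.299),speed=.12); st("at bar")
r.grab(20); s0=st("grab"); p=s0["tcp_pos"]
print("ori",s0["orientation"])
for dz in (.0015,.003,.0045,.006,.0075,.009):
    r.servo_line((p[0],p[1],.299+dz),speed=.02); r.wait(.1); s=st(f"tug{dz}")
    if abs(s["contact_force"][2]-s0["contact_force"][2])>20: print("CAUGHT"); break
```

```text
at bar 19.43 [0.5352 0.187  0.2999] F [-0.2116 -0.1278  1.1221] op 0.0881
grab 20.58 [0.5356 0.187  0.299 ] F [ 4.6088  0.5548 -2.4125] op 0.0114
ori [179.8496  -0.0144  91.6895]
tug0.0015 20.93 [0.5361 0.187  0.2998] F [ 4.9689  1.1137 -4.198 ] op 0.0111
tug0.003 21.28 [0.5364 0.187  0.3011] F [ 8.444   1.4668 -5.9567] op 0.0115
tug0.0045 21.63 [0.5367 0.187  0.3024] F [ 9.4034  1.8163 -8.0405] op 0.0114
tug0.006 21.98 [0.5369 0.1869 0.3033] F [ 12.3135   3.0276 -10.7097] op 0.0112
tug0.0075 22.33 [0.5371 0.187  0.3033] F [ 15.5704   3.1275 -15.9301] op 0.0117
tug0.009 22.68 [0.5372 0.187  0.3034] F [ 18.6188   3.1901 -21.6085] op 0.0119
```

The cover rose about 4 mm and then stopped dead, with the force ramping from -8 to -21 N, so it is caught. I'll lower it, let go and push the slide.

Run:
```python
from h import *
r.servo_line((.536,.187,.2985),speed=.03); st("lowered"); r.let_go()
r.servo_line((.536,.187,.37),speed=.15)
r.reach((.467,.138,.33),D); r.grab(10); st("closed")
r.servo_line((.467,.138,.261),speed=.1); st("beside")
save("scene","s3"); save("top","t3")
import cv2
a=cv2.imread("pics/s3.png"); b=cv2.imread("pics/t3.png")
cv2.imwrite("pics/c3.png",np.hstack([cv2.resize(a[140:260,370:490],(400,400),interpolation=2),cv2.resize(b[160:280,140:260],(400,400),interpolation=2)]))
```

```text
lowered 23.15 [0.536  0.187  0.2989] F [0.7717 0.0437 0.6548] op 0.0114
closed 27.73 [0.467 0.138 0.33 ] F [ 0.5147 -0.5568 -0.9955] op 0.0004
beside 28.57 [0.4672 0.138  0.2616] F [-0.3595  0.4275  0.667 ] op 0.0007
```

View pics/c3.png

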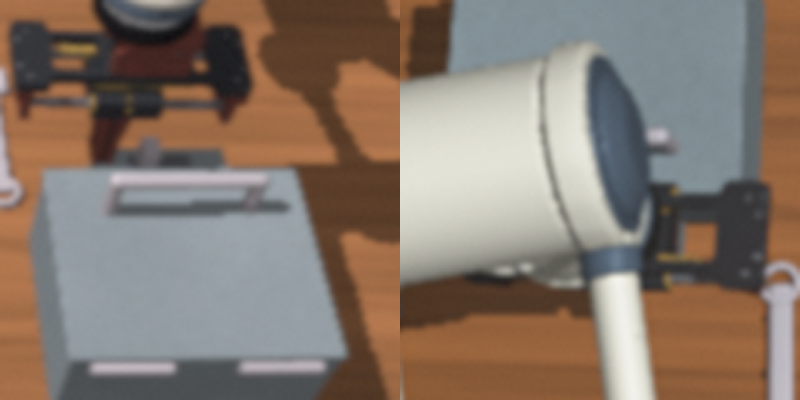

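The scene crop shows the closed fingers standing beside the knob, on the robot's right, with a small gap. Pushing now.

Run:
```python
from h import *
y=.138
while y<.2:
    y+=.004
    r.servo_line((.467-.03*(y-.138),y,.261),speed=.03); s=st("push")
    if abs(s["contact_force"][1])>9: break
r.wait(.1); st()
a=save("scene","s4"); import cv2
cv2.imwrite("pics/c4.png",cv2.resize(a["frame"][130:250,370:490,::-1],(600,600),interpolation=2))
```

```text
push 28.95 [0.4669 0.1422 0.2613] F [1.0148 0.169  0.6975] op 0.0008
push 29.23 [0.4667 0.1462 0.261 ] F [-0.8963 -0.0156 -0.344 ] op 0.0005
push 29.52 [0.4666 0.1502 0.261 ] F [-0.2641  0.0023 -1.0095] op -0.0
push 29.8 [0.4665 0.1542 0.261 ] F [-0.6027 -0.1504 -0.5309] op 0.0009
push 30.08 [0.4664 0.1582 0.261 ] F [-0.562  -0.5857  0.5393] op 0.0006
push 30.37 [0.4663 0.1621 0.261 ] F [-0.0481  0.1065  0.8677] op 0.0005
push 30.65 [0.4662 0.1662 0.261 ] F [ 0.2878 -0.942  -0.2157] op 0.0007
push 30.93 [0.466  0.1701 0.261 ] F [ 0.6813 -1.8392  0.1384] op 0.0005
push 31.22 [0.4659 0.1742 0.261 ] F [-0.6154 -1.2673  0.1043] op 0.0003
push 31.5 [0.4658 0.1783 0.261 ] F [-0.3946 -2.3316 -0.3967] op 0.0005
push 31.78 [0.4657 0.1823 0.261 ] F [-0.2523 -0.7369 -0.4641] op 0.0002
push 32.07 [0.4656 0.1858 0.261 ] F [ 0.0681 -5.742   0.8815] op 0.0008
push 32.35 [0.4656 0.1878 0.261 ] F [ -0.2286 -15.8643   3.3511] op 0.0004
 32.45 [0.4656 0.1877 0.261 ] F [ -1.8505 -16.0081   3.4493] op 0.0008
```

View pics/c4.png

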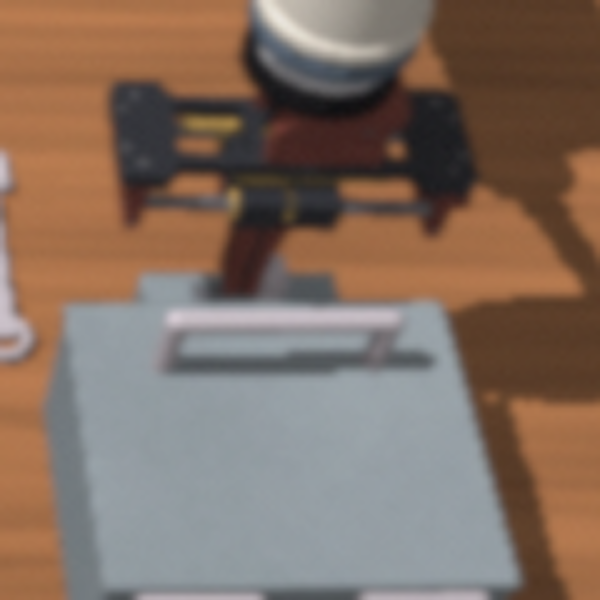

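The knob moved with the fingers for about 26 mm and then hit its stop (-16 N). Next: back off, regrasp the handle and follow the arc.

Run:
```python
from h import *
O=[180,0,91.7]
r.servo_line((.467,.18,.261),speed=.06); r.servo_line((.467,.175,.36),speed=.15)
r.let_go()
r.reach((.536,.187,.37),O); r.servo_line((.536,.187,.2988),speed=.12); r.grab(25); st("grab")
a=np.deg2rad(1.7); R0=np.hypot(.13,.046); ph=np.arctan2(.046,-.13)
for th in np.arange(.03,.79,.03):
    x=.13+R0*np.cos(ph-th); z=R0*np.sin(ph-th)-.046
    r.servo_line((.536+x*np.cos(a),.187+x*np.sin(a),.299+z),speed=.045)
    if round(th/.03)%2==0 or th<.1:
        s=st(f"{th:.2f}")
        if np.linalg.norm(s["contact_force"])>35: print("STOP"); break
r.wait(.5); st("end")
save("scene","s5"); save("top","t5")
```

```text
grab 38.33 [0.5361 0.187  0.2988] F [ 1.1008 -0.0691 -0.317 ] op 0.0112
0.03 38.58 [0.5375 0.1871 0.3025] F [ 2.6874  0.6221 -4.053 ] op 0.0112
0.06 38.83 [0.5391 0.1871 0.3068] F [ 2.4628  0.6221 -4.6568] op 0.0115
0.09 39.08 [0.5407 0.1871 0.3109] F [ 2.2743  0.4724 -4.0934] op 0.0114
0.12 39.33 [0.5425 0.1872 0.3145] F [ 0.699   0.6377 -5.2625] op 0.0114
0.18 39.83 [0.5463 0.1873 0.322 ] F [-1.4602 -0.0933 -3.2066] op 0.0111
0.24 40.33 [0.5506 0.1874 0.3291] F [-4.979  -1.1407  0.9634] op 0.0114
0.30 40.83 [0.5552 0.1876 0.336 ] F [-6.1173 -0.6208  1.3966] op 0.0113
0.36 41.33 [0.5602 0.1878 0.3428] F [-6.4871 -0.5157  2.0681] op 0.0114
0.42 41.83 [0.5656 0.1879 0.3493] F [-7.139  -0.5956  2.9874] op 0.011
0.48 42.33 [0.5714 0.1881 0.3555] F [-8.5402 -1.9093  3.5467] op 0.0116
0.54 42.83 [0.5776 0.1883 0.3614] F [-8.3101 -0.7367  5.2886] op 0.0112
0.60 43.33 [0.5841 0.1884 0.367 ] F [-8.632  -1.2133  7.4768] op 0.0116
0.66 43.83 [0.5909 0.1886 0.3721] F [-8.2627 -0.9171  8.0696] op 0.0111
0.72 44.33 [0.598  0.1888 0.3766] F [-8.3683 -1.0275  7.9131] op 0.0115
0.78 44.83 [0.6056 0.189  0.3805] F [-6.3142 -2.194   8.4213] op 0.0108
end 45.33 [0.6055 0.189  0.3804] F [-5.7782 -0.8554  7.6842] op 0.0114
```

View pics/s5.png

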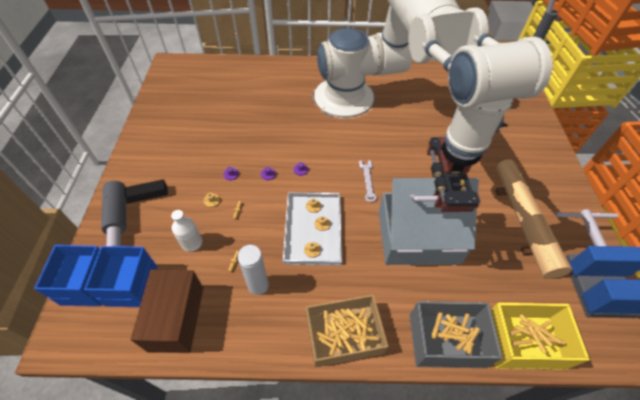

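View pics/t5.png

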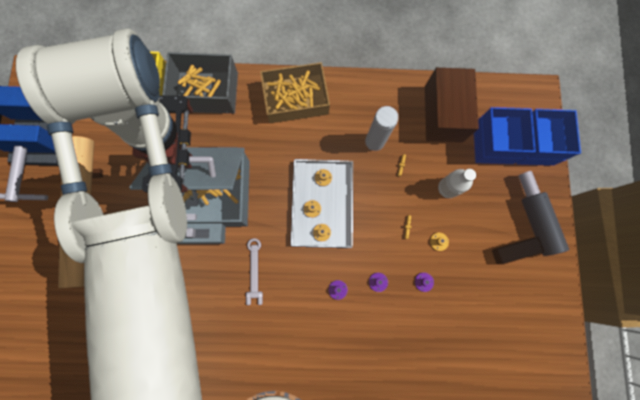

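The cover stands at about 45°, with the bolts visible inside at top (215,195). The tray holds three flanges at (323,177), (312,208) and (320,232). The fourth stands at (439,241), and the bystanders haven't moved. The force on the tool is steady at roughly 9 N, mostly radial to the hinge, so I'm handing in.

Run:
```python
from h import *
st("before"); r.hand_in(); st("after")
```

```text
before 45.43 [0.6055 0.189  0.3804] F [-6.5988 -0.1217  7.9051] op 0.0114
the job is handed in; nothing more can be done
the job is handed in; nothing more can be done
```

The job is done and handed in at about 45 s of the 72 s allowed, with the cover held open at about 45° in the grip.

- **Flanges:** I added two brass flanges to the tray. The last pictures show three lying flat and apart, with the fourth still standing on the bench. The purple look-alikes and the other things on the bench look unmoved.
- **Cover:** The tug came before the slide was touched. The cover rose about 4 mm and stopped dead, with the force climbing to about 21 N, so it was caught. I let go and pushed the slide about 26 mm left to its stop. The cover then lifted freely along its arc.
- **Last checks:** The arm was still and the grip was on the bar (11.4 mm opening). The steady force on the tool was about 10 N. Most of it pushes away from the hinge, because the arc I followed was slightly too tight. I didn't correct that.
- **Not confirmed:** The cover angle comes from the arm's path and the pictures, as there is no direct reading of it. I couldn't read the state after handing in.

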